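Seat a taper plug in its sprung test cup and rock it free

ROBOT

A 7-joint arm with a two-finger parallel gripper is mounted at the origin on a cart in front of the work surface, level with it; the furniture and walls round the work are solid. World frame = base frame: x ahead of the robot, y to its left, z up, the work surface at z = 0. Lengths are in mm, angles in rad, forces in N, time in s.
With the tool pointing down it reaches from about 400 to 900 mm from the base axis. Payload 5.5 kg.
Tool frame: the origin (TCP) lies on the centre line of the jaws, within the pads' length; the fingertips stand 19 mm ahead of it and the grasp point (between the pads) is the TCP; z points along the fingers, y is the direction in which the jaws open and shut (so a half turn about z gives the same grasp; the last joint's range is limited). The gripper opens to 85 mm and grips with 20 to 120 N. Pads are 22 mm wide; open, the fingers measure 114 mm over their backs; the gripper's body (76 mm by 85 mm) begins 54 mm behind the grasp point. The pads swing forward as they close: fully open they stand 13 mm farther back than shut.
Start: joints at [0.263, 0.501, -0.427, 1.55, 0.221, 1.138, -0.21], TCP at [649.999, 0.037, 250.31] pointing down, gripper open.
Joint ranges: [-2.88, 2.88], [-0.31, 2.03], [-1.54, 1.56], [0.2, 2.42], [-1.41, 4.55], [0.19, 2.02], [-2.57, 2.57]. Speed limits (rad/s): [2.57, 2.57, 3.14, 3.14, 3.14, 3.14, 3.14].

INTERFACE

Orientations are given as a 3x3 rotation matrix whose columns are the frame's x, y, z axes.
In Python, from rig import sense, read_camera, get_calibration, finish_job, find_in, regions_of gives the robot as it stands. The module is installed in compiled form; this text tells all that it offers.
- The arm moves only by the shell command python3 -m jog 'ROWS' [OPENING] [FORCE]. ROWS is JSON, a list of rows, each an object with "translation": the shift along the tool's x, y, z in m, a list of three; "turn": the turn about the tool's z in degrees. A call has exactly 8 rows; each row is the pose to reach, as a shift and turn from the pose commanded when the call began, along the tool's axes at that moment; what a row does not reach only later rows make up. A row lasts 1/8 s, in which the tool goes at most 62.5 mm and 10.7 degrees, less where a joint would pass 70% of its speed; a pose out of reach is approached as far as the arm can. A call with a gripper value outside its range is refused whole. OPENING is the opening, from 0 (shut) to 1 (fully open), set as the call begins (- or left out, the last holds). The fingers move at their own pace and stop on an object; FORCE is the grip in N (left out, the last holds). Time passes only in rows, so rows that repeat a pose let the fingers close, or fill a call up. It gives the time, the measured TCP pose, the force and the opening at its end, in the units of the state.
- sense(): the state, without advancing time (a new reading comes with each control period).
- read_camera(name): name is "scene" or "side" or "wrist"; returns (picture, depth): 480x640x3 uint8, red, green, blue; 480x640 float32, mm along the optical axis (not along the pixel's ray), 0 where there is no reading.
- get_calibration(name): a dict with "fx", "fy", "cx", "cy" (pixels), "k1" (the pictures are not rectified: a ray, as slopes to the right and down, at radius r is drawn at 1 + k1 r^2 times it, then the intrinsics apply), "world_from_camera" (4x4, takes a point from camera to world coordinates); the wrist camera has in their place "mount" (4x4, takes a point from camera to tool coordinates, whose origin is the TCP and whose axes are the flange's). Camera axes: x right, y down, z forward; pixel columns grow to the right and rows downward; lengths in mm; the calibration is good to about 2 mm. A picture is of the moment at which its call begins: read the wrist's pose just before it. get_calibration takes no time and is no camera call.
- finish_job(): hands the job in, once; it reports no verdict.
Trained networks look in the newest picture that a camera, given by its name, has taken for a name from the list of things; names that differ only in an ending like _2 or _b are one class to them, and where a whole thing is asked for, a point or a joint stands for the part that bears it (a point fixed in the world has none). Each returns a list of dicts, best first, with "score" (0 to 1); they miss things now and then, are a little off and sometimes report something else, mostly with a low value. They report only what shows in the picture. A call takes as long as a camera call. They do not tell look-alikes from the thing itself.
- find_in(camera, target): "uv" ([column, row] in pixels, amid what is visible of it).
- regions_of(camera, target): "region" (480x640 bool, what is visible of it) and "uv" ([column, row] in pixels, amid what is visible of it).
The state is a dict: "time_s": time; "qpos": joint angles; "joint_vel": joint speeds; "joint_efforts": joint torques, N m; "eef_pos": TCP position; "ee_rot": TCP orientation; "ft_force": force on the tool from outside, world axes, zero at the start; "wrist_torque": the same for the moment, N m; "finger_gap": finger opening in mm.
Only numpy, scipy, OpenCV 4.12 (cv2) and the standard library are available. Lean on these libraries where they do the work, as an engineer would, in place of code of your own. Each camera call takes 0.05 s, during which the arm holds its last target.

TASK

Take the steel taper plug out of its round black rest and set it in the seat cup that its taper matches (the one with the wide mouth, not the narrow one). With the plug fully home and upright, press cup and plug down together until the plug lands on the firm stop hidden beneath, hold it there with about 12 newtons (never over 16) for half a second, then ease off and check that it rocks free: keeping it in the cup and in light contact, tip it about 8 degrees to the left and then about 8 degrees to the right, along the long side of the stand's base. Leave it fully home and upright in the cup and let go, with the narrow cup and the things around left alone.

Things in the scene. Friction and masses are not known exactly. Their poses are not given: they have to be found in the camera images.
- taper_plug: Loose steel taper plug, 0.14 to 0.28 kg, upright in the round rest at first. Origin: centre of its small lower end, z up its axis; round. Upwards: cone, radius 10.5 mm at z = 0 to 23.5 mm at z = 20 mm; flange, radius 28 mm, to z = 25 mm; neck; dark grip knob, 28 mm diameter, z = 33 to 64 mm (grip it at z = 48 mm). Held off centre it stops short of home; let go, it slides home by itself.
- plug_top (a point): Centre of the flat top of the plug's knob, 64 mm up the plug's axis from its origin.
- rest_block: Fixed round black plastic block, 76 mm across, 26 mm tall, with a plain 49 mm hole in which the plug hangs by its flange (plug origin 6 mm above the bench; lift straight up). Origin at the centre of its underside.
- wide_stand: Fixed stand of the matching cup: steel base 76 mm (x) by 130 mm (y) by 10 mm, a screw head near each short end, round aluminium sleeve. Origin at the centre of its underside, z up; its y axis runs along the base's long side to the left as the robot sees it (turned by up to 0.4 rad). Left is +y, right is -y.
- wide_stand_seat (a point): On the matching cup's axis: where the plug's origin lies when home; axes as the stand, 40 mm above the bench unloaded. Steel cup, 64 mm outside, mouth 42 mm wide and 16 mm above this point, taper as the plug's; home, the flange is 4 mm above the rim. The cup slides straight down in its sleeve, up to 16 mm, on a soft spring (about 4 N to start, 0.1 N per mm) and springs back.
- narrow_stand: Fixed stand like the other (they may have changed places) but with a narrower cup, 32 mm wide at its mouth, in which the plug would stand 8 mm too high. Leave it alone. Origin at the centre of its underside.
- valve_body: Bystander: loose turned steel valve body, 30 mm diameter, 46 mm tall, standing; origin at the centre of its underside.
- oil_dropper: Bystander: loose brown dropper bottle, 33 mm diameter, 102 mm tall, standing; origin at the centre of its underside.
- calculator: Bystander: loose desk calculator, 140 x 88 x 21 mm, lying; origin at the centre of its underside.
- wide_stand_pin (a joint): Stop pin under the matching cup, 14 mm thick, that the plug's small end meets after the cup has sunk 4 to 14 mm; how far differs each time and is not known beforehand: the force then rises sharply. Value: how far (m) the pin is pushed in, 0 when untouched, on its own spring of 12 N per mm, at most 4 mm.
Things that resemble listed ones, but are neither listed nor needed, are in the scene too. There is more than one size of the taper_plug; the job needs the smallest.

How it is judged (in metres and radians):
On the way, in this order (a step that is already met when the one before it is completed fails the run):
1. the plug is fully home in the wide cup and upright, and pressed onto the stop pin with more than 5 N (pin pushed in over 0.3 mm) for 0.3 s (z of taper_plug in the frame of wide_stand_seat below 0.0015 m and horizontal distance between taper_plug and wide_stand_seat below 0.0015 m and angle between taper_plug's own z axis and vertical below 0.04 rad and value of joint wide_stand_pin above 0.0003 m), for 0.3 s.
2. the plug, still in the cup and touching it, is tipped to the left by more than 0.08 rad (z of taper_plug in the frame of wide_stand_seat below 0.007 m and horizontal distance between taper_plug and wide_stand_seat below 0.008 m and contact force between taper_plug and wide_stand above 0.5 N and angle between taper_plug's own z axis and vertical between 0.08 and 0.35 rad and y of plug_top in the frame of wide_stand_seat above 0.003 m), for 0.05 s.
3. the plug, still in the cup and touching it, is tipped to the right by more than 0.08 rad (z of taper_plug in the frame of wide_stand_seat below 0.007 m and horizontal distance between taper_plug and wide_stand_seat below 0.008 m and contact force between taper_plug and wide_stand above 0.5 N and angle between taper_plug's own z axis and vertical between 0.08 and 0.35 rad and y of plug_top in the frame of wide_stand_seat below -0.003 m), for 0.05 s.
At the end, for the whole second after the job is handed in: the plug rests in the wide cup, its origin within 1.5 mm in height and sideways of the seat and upright within 0.04 rad, at rest and released (z of taper_plug in the frame of wide_stand_seat below 0.0015 m and horizontal distance between taper_plug and wide_stand_seat below 0.0015 m and angle between taper_plug's own z axis and vertical below 0.04 rad and linear speed of taper_plug below 0.02 m/s); the robot touches nothing.
It fails at once if the plug is pressed onto the stop pin with more than 16 N (pin pushed in over 1.25 mm) (value of joint wide_stand_pin above 0.00125 m).
It fails at once if the plug is forced into the wide cup, onto its pin and sideways, with more than 35 N in all (contact force between taper_plug and wide_stand above 35 N).
It fails at once if the plug is pushed into or against the narrow stand (contact force between taper_plug and narrow_stand above 3 N).
It fails at once if the plug is tipped over (more than 0.6 rad) (angle between taper_plug's own z axis and vertical above 0.6 rad).
It fails at once if a bystander is moved by more than 15 mm (distance of any of valve_body, oil_dropper, calculator from where it was at the start of the episode above 0.015 m).
It also fails if it takes over 64 s, if anything falls off the work surface, if the arm or the gripper's body presses on something with over 40 N, if the wrist force passes 120 N, or if a joint passes its speed limit or range.

## Working session

There is one attempt and no reset: what is moved stays moved. The work goes in short steps, Python scripts to look and compute and a shell command to move; the robot and the scene stay as the last step left them, time stands still between calls to the robot, and variables do not carry over. Pictures are saved under pics/ and viewed, and the job is handed in when it is done.

```bash
ls; mkdir -p pics; python3 - <<'E'
from rig import *
import cv2,numpy as np
s=sense()
for k,v in s.items(): print(k,np.round(v,4).tolist())
for c in ["scene","side","wrist"]:
    p,d=read_camera(c); cv2.imwrite(f"pics/{c}0.png",p[:,:,::-1]); np.save(f"{c}0_d.npy",d)
    print(c,{k:np.round(v,3).tolist() for k,v in get_calibration(c).items()})
print(sense()["time_s"])
E
```

```text
pics
time_s 0.0
qpos [0.2632, 0.5019, -0.4268, 1.5515, 0.2209, 1.1383, -0.2103]
joint_vel [-0.0007, -0.0004, 0.0026, -0.0001, 0.0002, 0.0011, 0.0001]
joint_efforts [0.0002, -56.9524, -5.8165, -28.0939, 0.0107, 0.0121, 0.0]
eef_pos [649.3425, -0.0363, 249.23]
ee_rot [[-0.0001, 1.0, -0.002], [1.0, 0.0001, 0.0], [0.0, -0.002, -1.0]]
ft_force [-0.1573, -0.2397, 0.4988]
wrist_torque [-0.0079, -0.0061, 0.0001]
finger_gap 85.4495
scene {'fx': 514.726, 'fy': 514.726, 'cx': 320.466, 'cy': 245.664, 'k1': -0.065, 'world_from_camera': [[0.673, -0.41, 0.615, -254.155], [-0.74, -0.379, 0.556, -700.031], [0.005, -0.829, -0.559, 779.98], [0.0, 0.0, 0.0, 1.0]]}
side {'fx': 522.329, 'fy': 522.329, 'cx': 321.023, 'cy': 239.537, 'k1': 0.035, 'world_from_camera': [[-0.945, -0.144, 0.293, 149.073], [-0.327, 0.411, -0.851, 1157.399], [0.002, -0.9, -0.435, 673.26], [0.0, 0.0, 0.0, 1.0]]}
wrist {'fx': 400.901, 'fy': 400.901, 'cx': 321.95, 'cy': 236.534, 'k1': -0.067, 'mount': [[-0.0, -0.949, -0.316, 80.729], [1.0, -0.0, -0.0, 0.552], [0.0, -0.316, 0.949, -123.952], [0.0, 0.0, 0.0, 1.0]]}
0.15
```

View pics/scene0.png

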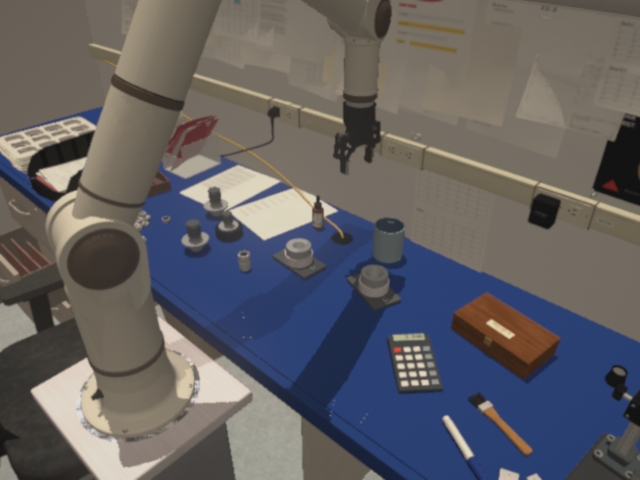

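View pics/side0.png

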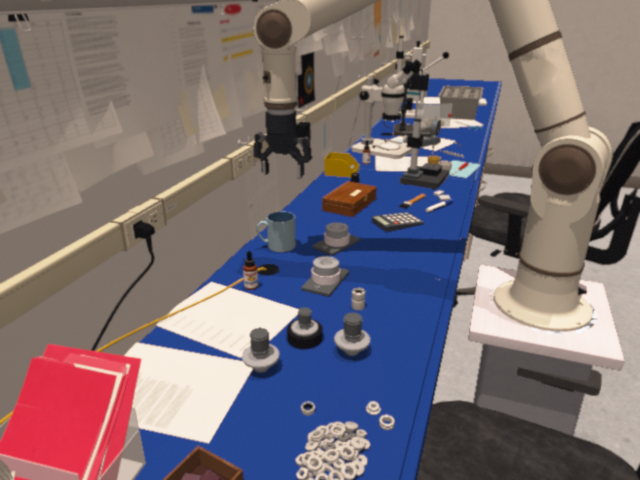

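View pics/wrist0.png

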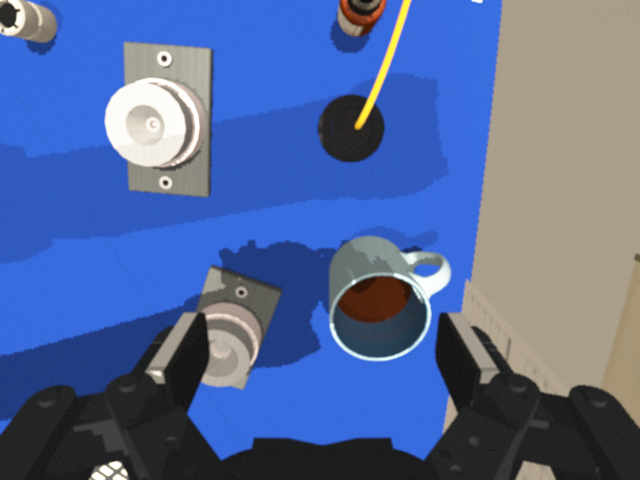

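Scene picture: three plug-like knobs at about (196,236), (229,226) and (215,200). Two stands at (299,256) and (374,286). In the wrist view the stand cups are at (148,123) and (230,350). Next I locate them metrically.

```bash
cat > h.py <<'E'
import numpy as np, cv2, json
from rig import *
def pose():
    s=sense(); T=np.eye(4); T[:3,:3]=np.array(s["ee_rot"]); T[:3,3]=s["eef_pos"]; return T,s
def cam(name,T=None):
    c=get_calibration(name)
    W=np.array(c["world_from_camera"]) if name!="wrist" else T@np.array(c["mount"])
    return c,W
def rays(c,u,v):
    x=(np.asarray(u,float)-c["cx"])/c["fx"]; y=(np.asarray(v,float)-c["cy"])/c["fy"]
    xu,yu=x.copy(),y.copy()
    for _ in range(10):
        f=1+c["k1"]*(xu**2+yu**2); xu=x/f; yu=y/f
    return xu,yu
def cloud(c,W,d):
    v,u=np.mgrid[0:480,0:640]; x,y=rays(c,u,v)
    P=np.stack([x*d,y*d,d],-1)@W[:3,:3].T+W[:3,3]
    P[d<=0]=np.nan; return P
def at_z(c,W,u,v,z):
    x,y=rays(c,u,v); D=np.stack([x,y,np.ones_like(x)],-1)@W[:3,:3].T
    t=(z-W[2,3])/D[...,2]; return W[:3,3]+D*t[...,None]
def proj(c,W,P):
    Pc=(np.asarray(P,float)-W[:3,3])@W[:3,:3]; x=Pc[...,0]/Pc[...,2]; y=Pc[...,1]/Pc[...,2]
    f=1+c["k1"]*(x*x+y*y); return np.stack([c["cx"]+c["fx"]*x*f,c["cy"]+c["fy"]*y*f],-1)
def shot(name,fn=None):
    T,s=pose(); p,d=read_camera(name)
    if fn: cv2.imwrite("pics/"+fn,p[:,:,::-1])
    c,W=cam(name,T); return p,d,c,W
def circ(P):
    A=np.c_[2*P[:,:2],np.ones(len(P))]; s=np.linalg.lstsq(A,(P[:,:2]**2).sum(1),rcond=None)[0]
    return s[0],s[1],np.sqrt(s[2]+s[0]**2+s[1]**2)
E
python3 - <<'E'
from h import *
for cn in ["side","scene"]:
    p,d,c,W=shot(cn); P=cloud(c,W,d)
    for n in ["taper_plug","rest_block","wide_stand","narrow_stand","valve_body","oil_dropper","calculator"]:
        for r in regions_of(cn,n)[:5]:
            m=r["region"]; Q=P[m]; Q=Q[np.isfinite(Q[:,0])]
            if len(Q)==0: continue
            print(cn,n,round(r["score"],2),np.round(r["uv"]),m.sum(),"med",np.round(np.median(Q,0)),"lo",np.round(np.percentile(Q,3,0)),"hi",np.round(np.percentile(Q,97,0)))
print(sense()["time_s"])
E
```

```text
side taper_plug 0.97 [356. 337.] 994 med [367. 329.  34.] lo [341. 296.   9.] hi [401. 350.  84.]
side taper_plug 0.82 [263. 352.] 1131 med [520. 435.  34.] lo [495. 397.   3.] hi [558. 458.  84.]
side taper_plug 0.67 [306. 323.] 518 med [474. 316.  33.] lo [453. 291.  28.] hi [502. 334.  71.]
side rest_block 0.77 [306. 340.] 576 med [466. 335.  21.] lo [440. 285.   1.] hi [513. 347.  28.]
side wide_stand 0.62 [337. 240.] 883 med [ 543. -121.   20.] lo [ 501. -187.    2.] hi [592. -81.  57.]
side valve_body 0.85 [355. 297.] 315 med [401. 163.  25.] lo [389.  97.  -1.] hi [429. 170.  46.]
side oil_dropper 0.95 [248. 272.] 405 med [675. 165.  46.] lo [664. 152.   6.] hi [691. 172.  94.]
side calculator 0.87 [395. 222.] 666 med [ 415. -330.   15.] lo [ 349. -403.    2.] hi [ 481. -279.   23.]
side calculator 0.51 [302. 325.] 522 med [474. 317.  33.] lo [453. 293.  28.] hi [502. 334.  71.]
scene taper_plug 0.89 [193. 237.] 526 med [363. 304.  33.] lo [340. 283.  11.] hi [398. 339.  83.]
scene taper_plug 0.76 [215. 206.] 432 med [514. 413.  32.] lo [490. 390.   8.] hi [548. 445.  82.]
scene taper_plug 0.75 [226. 220.] 280 med [470. 300.  33.] lo [450. 282.  25.] hi [497. 333.  69.]
scene rest_block 0.74 [227. 236.] 310 med [455. 283.  17.] lo [438. 269.  -1.] hi [502. 331.  26.]
scene narrow_stand 0.85 [304. 258.] 1176 med [495.  46.  17.] lo [470.   2.   3.] hi [538. 120.  56.]
scene valve_body 0.68 [302. 259.] 1205 med [494.  48.  16.] lo [470.   3.   1.] hi [538. 123.  56.]
scene valve_body 0.52 [245. 262.] 237 med [396. 145.  27.] lo [386. 137.  -2.] hi [433. 184.  44.]
scene oil_dropper 0.89 [318. 213.] 324 med [669. 146.  41.] lo [659. 135.   0.] hi [748. 198.  90.]
scene calculator 0.58 [416. 366.] 2596 med [ 404. -359.   14.] lo [ 345. -420.    1.] hi [ 469. -294.   21.]
0.95
```

```bash
python3 - <<'E'
import cv2
a=cv2.imread("pics/side0.png")[290:400,220:400]; cv2.imwrite("pics/crop_side.png",cv2.resize(a,None,fx=4,fy=4,interpolation=3))
a=cv2.imread("pics/wrist0.png")[20:420,60:340]; cv2.imwrite("pics/crop_w.png",cv2.resize(a,None,fx=1.45,fy=1.45,interpolation=3))
E
```

```text
(no output)
```

View pics/crop_side.png

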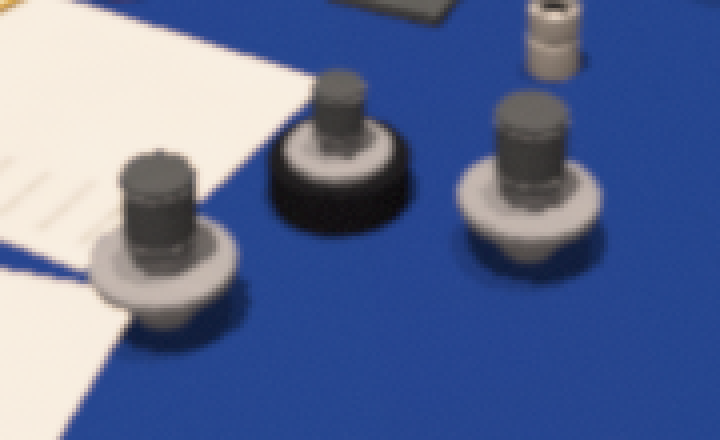

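View pics/crop_w.png

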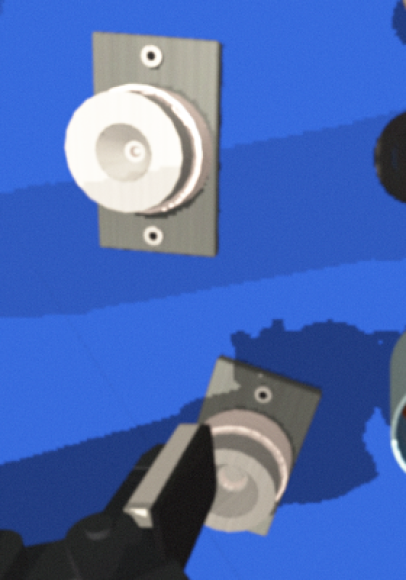

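Candidates for the plug in the side picture: (355,337) and (262,352), which are both larger and stand free, and (305,323), small and sitting in the black round rest. The crop confirms that the one at (305,323) is in the rest and is the smallest, so I choose it. Of the stands, the one at wrist (148,123) looks narrow-mouthed (mouth/outer ≈ 0.5). I'll move for a clear view of the other.

```bash
python3 -m jog '[{"translation":[-0.02,-0.04,0],"turn":0},{"translation":[-0.04,-0.08,0],"turn":0},{"translation":[-0.06,-0.11,0],"turn":0},{"translation":[-0.07,-0.11,0],"turn":0},{"translation":[-0.07,-0.11,0],"turn":0},{"translation":[-0.07,-0.11,0],"turn":0},{"translation":[-0.07,-0.11,0],"turn":0},{"translation":[-0.07,-0.11,0],"turn":0}]' 1
python3 - <<'E'
from h import *
T,s=pose(); print(s["eef_pos"],s["ft_force"])
p,d,c,W=shot("wrist","w1.png"); np.savez("w1.npz",p=p,d=d,W=W)
for n in ["wide_stand","narrow_stand"]:
    for r in find_in("wrist",n)[:4]: print(n,r)
E
```

```text
time_s: 1.95
eef_pos: [540.3, -69.2, 250.1]
ee_rot: [[-0.001, 1.0, -0.0], [1.0, 0.001, 0.0], [0.0, -0.0, -1.0]]
ft_force: [1.2, 0.3, 0.4]
finger_gap: 85.5
[540.30213488 -69.19968917 250.11598598] [1.17141731 0.28863033 0.35799149]
wide_stand {'uv': [331.7, 265.8], 'score': 0.66}
narrow_stand {'uv': [288.9, 57.6], 'score': 0.7}
```

View pics/w1.png

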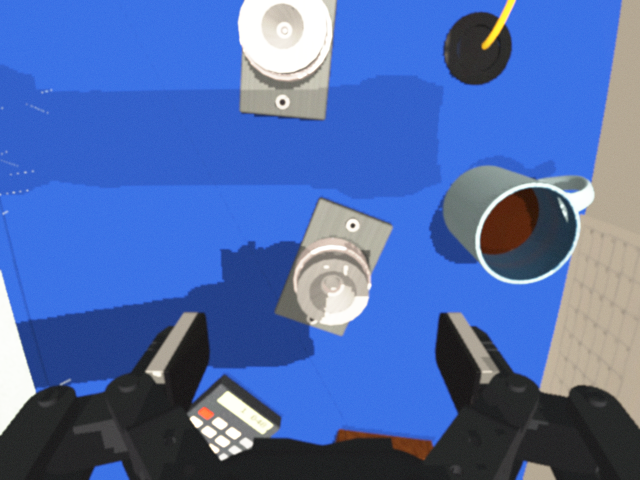

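Both stands are visible: one at (285,35), the other at (333,285). I need to measure the mouths.

```bash
python3 - <<'E'
from h import *
z=np.load("w1.npz"); p,d,W=z["p"],z["d"],z["W"]; c=get_calibration("wrist")
P=cloud(c,W,d)
for (x0,y0) in [(500,60),(545,-120)]:
    m=(np.abs(P[...,0]-x0)<55)&(np.abs(P[...,1]-y0)<60)&(P[...,2]>48)&(P[...,2]<64)
    Q=P[m]; print(len(Q),np.median(Q,0).round(1),Q.min(0).round(1),Q.max(0).round(1))
    mm=(np.abs(P[...,0]-x0)<55)&(np.abs(P[...,1]-y0)<60)&(P[...,2]>20)
    zs=P[mm][:,2]; print(np.histogram(zs,bins=np.arange(20,64,3)))
a=p[0:130,210:360]; b=p[190:345,260:410]
cv2.imwrite("pics/c1.png",np.vstack([cv2.resize(a[:,:,::-1],(450,390),interpolation=3)[:290],cv2.resize(b[:,:,::-1],(450,465),interpolation=3)[100:400]]))
E
```

```text
4713 [511.4  61.6  56.1] [479.6  34.6  48. ] [542.8  84.5  59.1]
(array([  21,   17,   28,   24,  432,  125,  137,  198,  227,  294,  346,
       1625, 2536,    2]), array([20, 23, 26, 29, 32, 35, 38, 41, 44, 47, 50, 53, 56, 59, 62]))
3105 [ 549.5 -145.6   56.1] [ 517.8 -177.5   48. ] [ 581.2 -113.4   58.6]
(array([  72,   74,   72,   83,  312,  262,  195,  266,  274,  302,  343,
        886, 1671,    0]), array([20, 23, 26, 29, 32, 35, 38, 41, 44, 47, 50, 53, 56, 59, 62]))
```

View pics/c1.png

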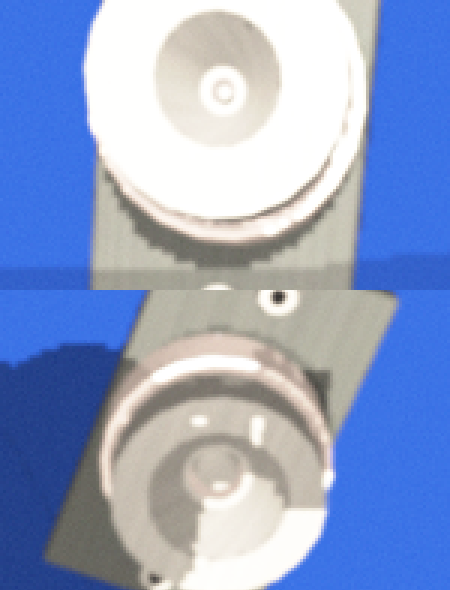

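The upper stand has mouth/outer ≈ 0.47 (narrow). The lower stand has ≈ 0.67 (wide), so the lower one at about (549,-145) is the matching cup. Next I'll get its centre, its yaw and the pin depth from the data.

```bash
python3 - <<'E'
from h import *
z=np.load("w1.npz"); p,d,W=z["p"],z["d"],z["W"]; c=get_calibration("wrist")
P=cloud(c,W,d)
def rim(x0,y0):
    m=(np.hypot(P[...,0]-x0,P[...,1]-y0)<45)&(P[...,2]>54)&(P[...,2]<60)
    Q=P[m]
    # annulus: outer boundary & inner boundary by angle
    cx,cy=Q[:,0].mean(),Q[:,1].mean()
    for _ in range(5):
        a=np.arctan2(Q[:,1]-cy,Q[:,0]-cx); r=np.hypot(Q[:,1]-cy,Q[:,0]-cx)
        O=[];I=[]
        for k in np.arange(-np.pi,np.pi,np.pi/18):
            s=(a>=k)&(a<k+np.pi/18)
            if s.sum()>5:
                O.append(Q[s][np.argsort(r[s])[-3]]); I.append(Q[s][np.argsort(r[s])[2]])
        fo=circ(np.array(O)); fi=circ(np.array(I)); cx,cy=fo[:2]
    print("outer",np.round(fo,1),"inner",np.round(fi,1),"z",np.median(Q[:,2]).round(1),len(O)); return fo
for q in [(511,60),(549,-145)]:
    fo=rim(*q)
    e=np.hypot(P[...,0]-fo[0],P[...,1]-fo[1])<5
    print("centre hole z",np.percentile(P[e][:,2],[2,10,25,50,75]).round(1))
# base yaw
m=(np.abs(P[...,0]-549)<80)&(np.abs(P[...,1]+145)<90)&(P[...,2]>5)&(P[...,2]<14)
m=cv2.morphologyEx(m.astype(np.uint8),cv2.MORPH_OPEN,np.ones((5,5)))>0
Q=P[m][:,:2].astype(np.float32); print(len(Q),cv2.minAreaRect(Q))
# seg by corners
uv=np.array([[320,197],[392,225],[276,312],[343,334]],float)
print(at_z(c,W,uv[:,0],uv[:,1],10).round(1))
E
```

```text
outer [511.6  62.2  28.9] inner [511.8  65.9  14.7] z 56.3 36
centre hole z [33.8 37.5 39.5 40.7 42.3]
outer [ 549.4 -145.4   31.5] inner [ 549.4 -145.    20. ] z 56.4 36
centre hole z [34.9 35.5 35.9 36.3 36.9]
4010 ((549.4457397460938, -145.45208740234375), (130.37820434570312, 76.43730926513672), 68.54136657714844)
[[ 538.9  -70.8   10. ]
 [ 607.2  -97.8   10. ]
 [ 493.7 -190.9   10. ]
 [ 562.8 -216.8   10. ]]
```

Wide seat is at about (549.4,-145.4) with yaw ≈ -0.375 rad. The outer radius of 31.5 and mouth radius of about 20-21 match the description. Depth suggests the pin top is about 4 mm below the seat. Next I go over the plug, aligning the jaws with the stand's y axis on the way.

```bash
python3 -m jog '[{"translation":[0.05,-0.01,0],"turn":-8.5},{"translation":[0.1,-0.02,0],"turn":-17},{"translation":[0.15,-0.03,0],"turn":-25.5},{"translation":[0.2,-0.04,0],"turn":-34},{"translation":[0.25,-0.05,0],"turn":-42.5},{"translation":[0.3,-0.06,0],"turn":-51},{"translation":[0.35,-0.065,0],"turn":-59.5},{"translation":[0.38,-0.065,0],"turn":-68.5}]' 0.65
python3 - <<'E'
from h import *
T,s=pose(); print(s["time_s"],s["eef_pos"],s["ft_force"],s["finger_gap"],s["qpos"].round(2)); print(T[:3,:3].round(3))
p,d,c,W=shot("wrist","w2.png"); np.savez("w2.npz",p=p,d=d,W=W)
P=cloud(c,W,d)
for r in regions_of("wrist","taper_plug")[:4]:
    Q=P[r["region"]]; Q=Q[np.isfinite(Q[:,0])]; print(r["score"],r["uv"],np.median(Q,0).round(1),Q.max(0).round(1))
for z0,z1,R in [(66,74,14),(27,34,28),(22,27.5,38)]:
    m=(np.hypot(P[...,0]-475,P[...,1]-312)<45)&(P[...,2]>z0)&(P[...,2]<z1); Q=P[m]
    if len(Q)>20:
        (a,b),r=cv2.minEnclosingCircle(Q[:,:2].astype(np.float32)); print(z0,len(Q),Q.mean(0).round(1),"enc",round(a,1),round(b,1),round(r,1))
E
```

```text
time_s: 3.1
eef_pos: [473.8, 313.2, 250.7]
ee_rot: [[-0.933, 0.359, 0.0], [0.359, 0.933, 0.001], [0.0, 0.001, -1.0]]
ft_force: [-0.1, -0.6, 0.5]
finger_gap: 55.4
3.1 [473.82844846 313.18409159 250.72242768] [-0.0845987  -0.63728627  0.49581948] 55.40847121972725 [-0.01  0.43 -0.8   1.75  0.34  1.1   0.29]
[[-0.933  0.359  0.   ]
 [ 0.359  0.933  0.001]
 [ 0.     0.001 -1.   ]]
0.85 [459.9, 212.6] [516.1 417.6  33.7] [583.1 469.2  85.5]
0.7 [279.4, 86.3] [373.4 318.7  33.5] [408.5 352.9  86.1]
0.62 [116.8, 314.3] [504.6  88.1  25.6] [568.9 134.4  59.4]
66 978 [476.8 307.4  70.1] enc 477.6 307.0 14.4
27 2289 [472.5 308.9  30.6] enc 477.3 307.1 37.4
22 2275 [474.9 308.8  26.2] enc 477.6 307.1 38.1
```

View pics/w2.png

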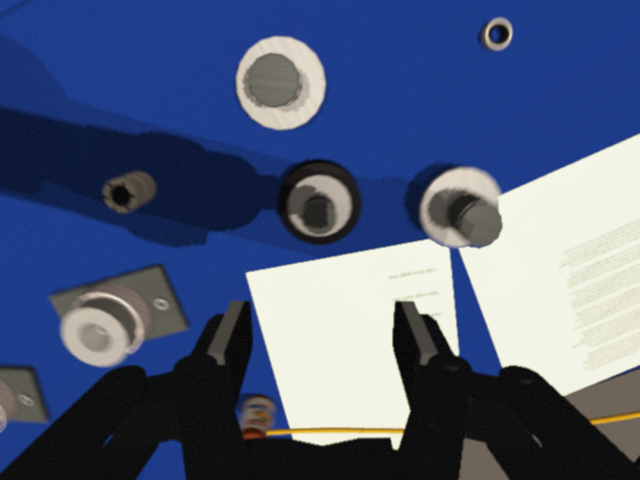

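The picture shows the plug in its black rest at (318,205), with big look-alikes at (280,83) and (462,212). Depth puts the knob axis at (477.5,307.1) with the top at z=70. I'll go to a hover above it and re-measure.

```bash
python3 -m jog '[{"translation":[-0.0034,-0.0019,0.03],"turn":0},{"translation":[-0.0034,-0.0019,0.07],"turn":0},{"translation":[-0.0034,-0.0019,0.11],"turn":0},{"translation":[-0.0034,-0.0019,0.13],"turn":0},{"translation":[-0.0034,-0.0019,0.14],"turn":0},{"translation":[-0.0034,-0.0019,0.14],"turn":0},{"translation":[-0.0034,-0.0019,0.14],"turn":0},{"translation":[-0.0034,-0.0019,0.14],"turn":0}]' 0.65
python3 - <<'E'
from h import *
T,s=pose(); print(s["time_s"],s["eef_pos"],s["ft_force"],s["finger_gap"],s["qpos"].round(2)); print(T[:3,:3].round(3))
p,d,c,W=shot("wrist","w3.png"); np.savez("w3.npz",p=p,d=d,W=W)
P=cloud(c,W,d)
m=(np.hypot(P[...,0]-475,P[...,1]-312)<45)&(P[...,2]>66)&(P[...,2]<74); Q=P[m]
print(len(Q)); (a,b),r=cv2.minEnclosingCircle(Q[:,:2].astype(np.float32)); print(Q.mean(0).round(1),"enc",round(a,1),round(b,1),round(r,1))
dd=np.array([a,b,70])-T[:3,3]; print("tool delta",(T[:3,:3].T@dd).round(1))
E
```

```text
time_s: 4.2
eef_pos: [478.1, 307.5, 111.5]
ee_rot: [[-0.93, 0.367, 0.002], [0.367, 0.93, 0.001], [-0.001, 0.002, -1.0]]
ft_force: [-0.4, 0.1, -0.6]
finger_gap: 55.8
4.2 [478.14719831 307.48199788 111.46098113] [-0.40143705  0.11281996 -0.58738175] 55.805760055993744 [-0.09  0.6  -0.69  1.86  0.5   0.86  0.17]
[[-0.93   0.367  0.002]
 [ 0.367  0.93   0.001]
 [-0.001  0.002 -1.   ]]
2788
[476.4 307.8  70.1] enc 477.6 307.4 14.4
tool delta [ 0.6 -0.3 41.5]
```

View pics/w3.png

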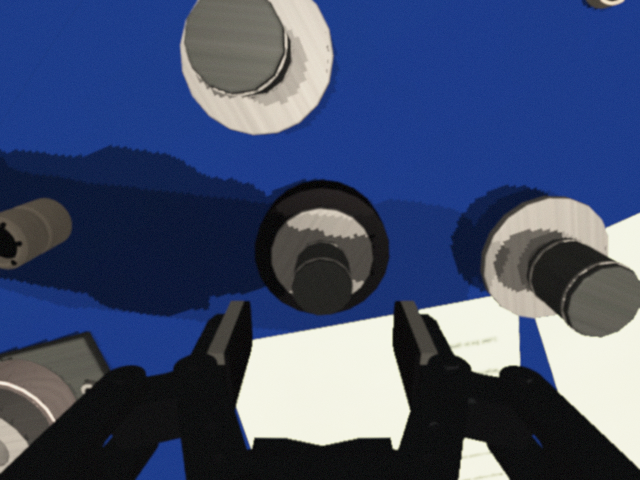

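The knob at (322,280) is centred between the jaws within 0.6 mm. I descend to grip height, then close.

```bash
python3 -m jog '[{"translation":[0.0004,-0.0002,0.02],"turn":0},{"translation":[0.0004,-0.0002,0.035],"turn":0},{"translation":[0.0004,-0.0002,0.047],"turn":0},{"translation":[0.0004,-0.0002,0.055],"turn":0},{"translation":[0.0004,-0.0002,0.0555],"turn":0},{"translation":[0.0004,-0.0002,0.0555],"turn":0},{"translation":[0.0004,-0.0002,0.0555],"turn":0},{"translation":[0.0004,-0.0002,0.0555],"turn":0}]' 0.65
python3 -m jog '[{"translation":[0,0,0],"turn":0},{"translation":[0,0,0],"turn":0},{"translation":[0,0,0],"turn":0},{"translation":[0,0,0],"turn":0},{"translation":[0,0,0],"turn":0},{"translation":[0,0,0],"turn":0},{"translation":[0,0,0],"turn":0},{"translation":[0,0,0],"turn":0}]' 0.2 40
```

```text
time_s: 5.25
eef_pos: [477.3, 307.1, 55.3]
ee_rot: [[-0.93, 0.367, 0.001], [0.367, 0.93, 0.0], [-0.001, 0.001, -1.0]]
ft_force: [0.9, -0.1, 0.6]
finger_gap: 55.6
time_s: 6.25
eef_pos: [477.2, 307.1, 55.2]
ee_rot: [[-0.93, 0.366, 0.0], [0.366, 0.93, 0.0], [-0.0, 0.0, -1.0]]
ft_force: [-1.2, -1.1, 5.1]
finger_gap: 26.6
```

```bash
python3 -m jog '[{"translation":[0,0,-0.005],"turn":0},{"translation":[0,0,-0.015],"turn":0},{"translation":[0,0,-0.03],"turn":0},{"translation":[0,0,-0.055],"turn":0},{"translation":[0,0,-0.08],"turn":0},{"translation":[0,0,-0.1],"turn":0},{"translation":[0,0,-0.1],"turn":0},{"translation":[0,0,-0.1],"turn":0}]' 0.2 40
python3 - <<'E'
from h import *
p,d,c,W=shot("wrist","w4.png"); p,d,c,W=shot("side","s4.png")
T,s=pose(); print(s["time_s"],s["eef_pos"],s["ft_force"],s["finger_gap"],s["qpos"].round(2))
E
```

```text
time_s: 7.25
eef_pos: [476.7, 306.4, 154.3]
ee_rot: [[-0.93, 0.367, -0.001], [0.367, 0.93, -0.001], [0.0, -0.001, -1.0]]
ft_force: [0.5, 0.1, -2.1]
finger_gap: 26.7
7.35 [476.42552416 306.35506673 153.75220291] [-0.08295742 -0.33399651 -2.37887211] 26.727738776383475 [-0.06  0.54 -0.73  1.84  0.44  0.93  0.21]
```

View pics/w4.png

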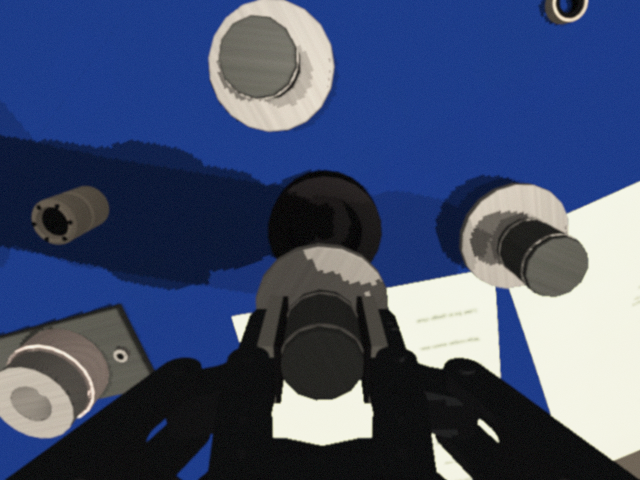

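View pics/s4.png

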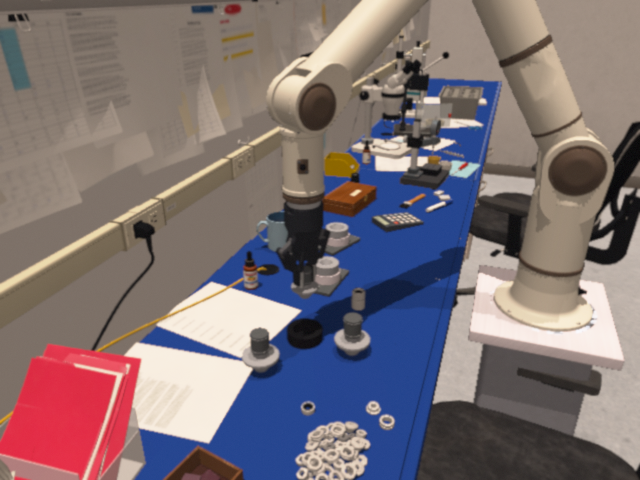

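The plug is held between the pads, upright, and the rest at (325,215) is empty. Its weight reads about 2.2 N. I carry it toward the wide stand at about 155 mm height.

```bash
python3 -m jog '[{"translation":[-0.012,-0.02,0],"turn":0},{"translation":[-0.036,-0.06,0],"turn":0},{"translation":[-0.061,-0.103,0],"turn":0},{"translation":[-0.087,-0.147,0],"turn":0},{"translation":[-0.113,-0.191,0],"turn":0},{"translation":[-0.138,-0.233,0],"turn":0},{"translation":[-0.163,-0.275,0],"turn":0},{"translation":[-0.183,-0.309,0],"turn":0}]' 0.2 40
python3 -m jog '[{"translation":[-0.02,-0.034,0],"turn":0},{"translation":[-0.035,-0.058,0],"turn":0},{"translation":[-0.045,-0.076,0],"turn":0},{"translation":[-0.0502,-0.085,0.005],"turn":0},{"translation":[-0.0502,-0.085,0.015],"turn":0},{"translation":[-0.0502,-0.085,0.025],"turn":0},{"translation":[-0.0502,-0.085,0.03],"turn":0},{"translation":[-0.0502,-0.085,0.03],"turn":0}]' 0.2 40
python3 - <<'E'
from h import *
T,s=pose(); print(T[:3,:3].round(3))
p,d,c,W=shot("wrist","w5.png"); np.savez("w5.npz",p=p,d=d,W=W); p,d,c,W=shot("scene","sc5.png")
T,s=pose(); print(s["time_s"],s["eef_pos"],s["ft_force"],s["finger_gap"],s["qpos"].round(2))
dd=np.array([549.4,-145.3,0])-T[:3,3]; print("tool delta",(T[:3,:3].T@dd).round(1))
E
```

```text
time_s: 8.35
eef_pos: [533.6, -50.0, 153.9]
ee_rot: [[-0.93, 0.368, -0.002], [0.368, 0.93, 0.0], [0.001, -0.001, -1.0]]
ft_force: [0.6, -0.3, -1.1]
finger_gap: 26.6
time_s: 9.35
eef_pos: [549.2, -144.1, 124.2]
ee_rot: [[-0.931, 0.365, -0.001], [0.365, 0.931, 0.001], [0.001, 0.0, -1.0]]
ft_force: [-0.1, -1.0, -2.3]
finger_gap: 26.9
[[-0.931  0.365 -0.001]
 [ 0.365  0.931  0.001]
 [ 0.001  0.    -1.   ]]
9.45 [ 549.83399319 -144.61297656  124.96689321] [ 0.42259012 -0.01022679 -1.80219046] 27.04515899905291 [ 0.71  0.57 -0.64  1.85  0.44  0.87  1.05]
tool delta [  0.2  -0.8 125. ]
```

View pics/w5.png

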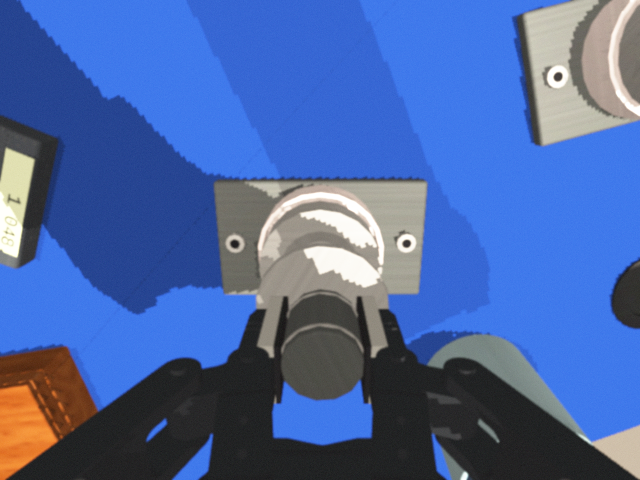

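View pics/sc5.png

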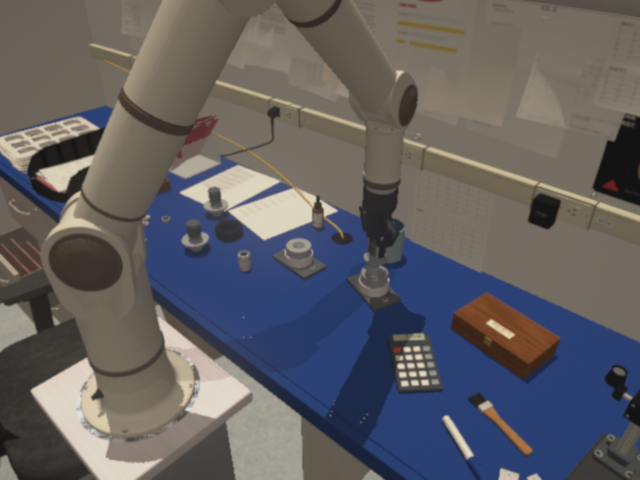

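The plug is over the wide cup and the jaws line up with the base. Screw midpoint column is 321, plug axis column is 322. I lower to about 2 mm above home.

```bash
python3 -m jog '[{"translation":[0,-0.0003,0.008],"turn":0},{"translation":[0,-0.0003,0.016],"turn":0},{"translation":[0,-0.0003,0.022],"turn":0},{"translation":[0,-0.0003,0.027],"turn":0},{"translation":[0,-0.0003,0.03],"turn":0},{"translation":[0,-0.0003,0.032],"turn":0},{"translation":[0,-0.0003,0.034],"turn":0},{"translation":[0,-0.0003,0.034],"turn":0}]' 0.2 40
python3 - <<'E'
from h import *
p,d,c,W=shot("wrist","w6.png")
T,s=pose(); print(s["time_s"],s["eef_pos"],s["ft_force"],s["wrist_torque"],s["finger_gap"])
E
```

```text
time_s: 10.45
eef_pos: [549.5, -145.4, 90.8]
ee_rot: [[-0.93, 0.366, -0.0], [0.366, 0.93, 0.0], [0.0, 0.0, -1.0]]
ft_force: [0.4, -0.1, -2.5]
finger_gap: 26.7
10.5 [ 549.51934159 -145.34741121   90.83478122] [ 0.40210176  1.3562504  -2.01917534] [-0.00916052 -0.05072632  0.01347961] 26.874950331515915
```

View pics/w6.png

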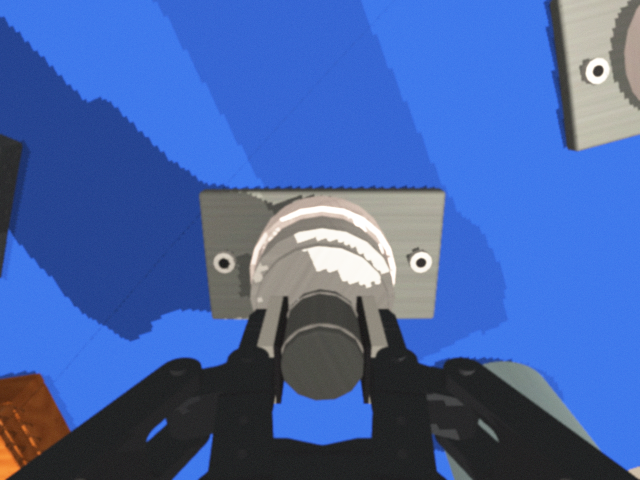

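```bash
python3 -m jog '[{"translation":[0,0,0.0005],"turn":0},{"translation":[0,0,0.001],"turn":0},{"translation":[0,0,0.0015],"turn":0},{"translation":[0,0,0.0015],"turn":0},{"translation":[0,0,0.0015],"turn":0},{"translation":[0,0,0.0015],"turn":0},{"translation":[0,0,0.0015],"turn":0},{"translation":[0,0,0.0015],"turn":0}]' 0.2 40
python3 -m jog '[{"translation":[0,0,0],"turn":0},{"translation":[0,0,0],"turn":0},{"translation":[0,0,0],"turn":0},{"translation":[0,0,0],"turn":0},{"translation":[0,0,0],"turn":0},{"translation":[0,0,0],"turn":0},{"translation":[0,0,0],"turn":0},{"translation":[0,0,0],"turn":0}]' 0.6 40
python3 -m jog '[{"translation":[0,0,-0.005],"turn":0},{"translation":[0,0,-0.015],"turn":0},{"translation":[0,0,-0.03],"turn":0},{"translation":[0,0,-0.04],"turn":0},{"translation":[0,0,-0.05],"turn":0},{"translation":[0,0,-0.05],"turn":0},{"translation":[0,0,-0.05],"turn":0},{"translation":[0,0,-0.05],"turn":0}]' 0.6 40
python3 - <<'E'
from h import *
T,s=pose(); print(s["time_s"],s["eef_pos"],s["ft_force"],s["wrist_torque"],s["finger_gap"])
p,d,c,W=shot("wrist","w7.png"); np.savez("w7.npz",p=p,d=d,W=W); P=cloud(c,W,d)
m=(np.hypot(P[...,0]-549.4,P[...,1]+145.4)<30)&(P[...,2]>98)&(P[...,2]<110); Q=P[m]
(a,b),r=cv2.minEnclosingCircle(Q[:,:2].astype(np.float32)); print(len(Q),Q.mean(0).round(1),"enc",round(a,1),round(b,1),round(r,1))
A=np.c_[Q[:,0]-a,Q[:,1]-b,np.ones(len(Q))]; print("plane",np.linalg.lstsq(A,Q[:,2],rcond=None)[0].round(3))
dd=np.array([a,b,104])-T[:3,3]; print("tool delta",(T[:3,:3].T@dd).round(1))
E
```

```text
time_s: 11.5
eef_pos: [549.6, -145.3, 89.4]
ee_rot: [[-0.93, 0.366, 0.0], [0.366, 0.93, 0.0], [-0.0, 0.0, -1.0]]
ft_force: [0.4, -0.1, -1.2]
finger_gap: 27.0
time_s: 12.5
eef_pos: [549.5, -145.3, 89.3]
ee_rot: [[-0.93, 0.366, 0.0], [0.366, 0.93, 0.0], [-0.0, 0.0, -1.0]]
ft_force: [-0.6, 0.3, 1.0]
finger_gap: 51.2
time_s: 13.5
eef_pos: [549.1, -145.3, 138.8]
ee_rot: [[-0.93, 0.367, -0.001], [0.367, 0.93, 0.0], [0.001, -0.0, -1.0]]
ft_force: [-0.2, 0.1, 0.2]
finger_gap: 51.4
13.5 [ 549.07980841 -145.30992912  138.7766212 ] [-0.19281763  0.14592527  0.17832375] [ 0.01296138 -0.04839627 -0.03365567] 51.39513750496014
2999 [ 548.3 -145.   104.1] enc 549.4 -145.5 14.3
plane [ 5.00000e-02 -2.00000e-02  1.04142e+02]
tool delta [-0.4 -0.  34.8]
```

View pics/w7.png

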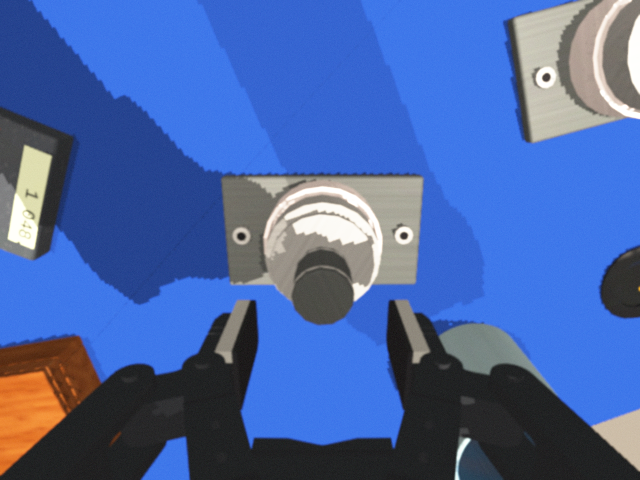

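The plug is home: knob top at z≈104.1, axis (549.4,-145.5), at pixel (323,295). I shut the fingers to press squarely on the knob's top, which avoids holding it off centre.

```bash
python3 -m jog '[{"translation":[0,0,0],"turn":0},{"translation":[0,0,0],"turn":0},{"translation":[0,0,0],"turn":0},{"translation":[0,0,0],"turn":0},{"translation":[0,0,0.004],"turn":0},{"translation":[0,0,0.009],"turn":0},{"translation":[0,0,0.012],"turn":0},{"translation":[0,0,0.012],"turn":0}]' 0 30
python3 - <<'E'
from h import *
for i in range(4):
    p,d,c,W=shot("wrist","w8.png"); T,s=pose(); print(s["time_s"],s["eef_pos"].round(2),s["ft_force"].round(2),s["finger_gap"].round(2))
E
```

```text
time_s: 14.55
eef_pos: [549.2, -145.3, 126.8]
ee_rot: [[-0.93, 0.366, -0.001], [0.366, 0.93, 0.0], [0.001, 0.0, -1.0]]
ft_force: [0.2, -0.9, 0.0]
finger_gap: -0.0Traceback (most recent call last):
  File "<stdin>", line 3, in <module>
AttributeError: 'float' object has no attribute 'round'
```

View pics/w8.png

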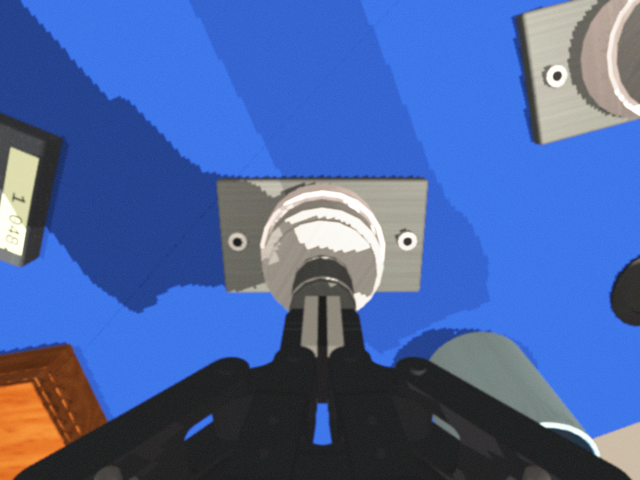

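The closed fingertips are centred just over the knob at (323,300). Now a stepped descent with averaged force readings.

```bash
cat > f.py <<'E'
from h import *
F=[];Z=[]
for i in range(4):
    read_camera("wrist"); s=sense(); F.append(s["ft_force"]); Z.append(s["eef_pos"])
print("t",round(s["time_s"],2),"F",np.mean(F,0).round(2),"sd",np.std(F,0).round(2)[2],"pos",np.mean(Z,0).round(2),"tq",np.round(s["wrist_torque"],3))
E
python3 f.py
python3 -m jog '[{"translation":[0,0,0.001],"turn":0},{"translation":[0,0,0.002],"turn":0},{"translation":[0,0,0.003],"turn":0},{"translation":[0,0,0.0035],"turn":0},{"translation":[0,0,0.004],"turn":0},{"translation":[0,0,0.0045],"turn":0},{"translation":[0,0,0.0045],"turn":0},{"translation":[0,0,0.0045],"turn":0}]' 0 30 | head -2
python3 f.py
```

```text
t 14.8 F [0.09 0.05 0.45] sd 0.43 pos [ 549.58 -145.31  127.37] tq [-0.002 -0.003 -0.004]
time_s: 15.8
eef_pos: [549.6, -145.3, 123.0]
t 16.0 F [-0.35 -0.35  1.66] sd 0.34 pos [ 549.57 -145.37  122.91] tq [ 0.051  0.076 -0.049]
```

```bash
python3 -m jog '[{"translation":[0,0,0.0005],"turn":0},{"translation":[0,0,0.001],"turn":0},{"translation":[0,0,0.0015],"turn":0},{"translation":[0,0,0.002],"turn":0},{"translation":[0,0,0.0025],"turn":0},{"translation":[0,0,0.003],"turn":0},{"translation":[0,0,0.003],"turn":0},{"translation":[0,0,0.003],"turn":0}]' 0 30 | head -2
python3 f.py
```

```text
time_s: 17.0
eef_pos: [549.5, -145.4, 119.8]
t 17.2 F [-0.14  0.04  2.61] sd 0.32 pos [ 549.53 -145.35  119.84] tq [-0.004  0.018  0.054]
```

```bash
python3 -m jog '[{"translation":[0,0,0.0003],"turn":0},{"translation":[0,0,0.0006],"turn":0},{"translation":[0,0,0.0009],"turn":0},{"translation":[0,0,0.0009],"turn":0},{"translation":[0,0,0.0009],"turn":0},{"translation":[0,0,0.0009],"turn":0},{"translation":[0,0,0.0009],"turn":0},{"translation":[0,0,0.0009],"turn":0}]' 0 30 | head -2
python3 f.py
```

```text
time_s: 18.2
eef_pos: [549.5, -145.4, 119.0]
t 18.4 F [-0.28 -0.11  4.55] sd 0.58 pos [ 549.55 -145.35  118.97] tq [-0.034  0.054 -0.034]
```

The force jumped by about 1.9 N, so the pin is touched about 4 mm down, in line with the depth reading. I go on in small steps.

```bash
python3 -m jog '[{"translation":[0,0,0.0001],"turn":0},{"translation":[0,0,0.0002],"turn":0},{"translation":[0,0,0.0003],"turn":0},{"translation":[0,0,0.0004],"turn":0},{"translation":[0,0,0.0004],"turn":0},{"translation":[0,0,0.0004],"turn":0},{"translation":[0,0,0.0004],"turn":0},{"translation":[0,0,0.0004],"turn":0}]' 0 30 | head -2
python3 f.py
```

```text
time_s: 19.4
eef_pos: [549.6, -145.4, 118.8]
t 19.6 F [-0.37 -0.26  6.35] sd 0.77 pos [ 549.63 -145.35  118.8 ] tq [-0.023  0.186  0.008]
```

```bash
python3 -m jog '[{"translation":[0,0,0.0002],"turn":0},{"translation":[0,0,0.0004],"turn":0},{"translation":[0,0,0.0006],"turn":0},{"translation":[0,0,0.0008],"turn":0},{"translation":[0,0,0.001],"turn":0},{"translation":[0,0,0.001],"turn":0},{"translation":[0,0,0.001],"turn":0},{"translation":[0,0,0.001],"turn":0}]' 0 30 | head -2
python3 f.py
```

```text
time_s: 20.6
eef_pos: [549.8, -145.4, 118.4]
t 20.8 F [-2.38  0.59 11.19] sd 0.34 pos [ 549.84 -145.4   118.37] tq [ 0.044  0.493 -0.   ]
```

```bash
python3 -m jog '[{"translation":[0.0001,0,0.0001],"turn":0},{"translation":[0.0002,0,0.0003],"turn":0},{"translation":[0.0003,-0.0001,0.0005],"turn":0},{"translation":[0.0003,-0.0001,0.0005],"turn":0},{"translation":[0.0003,-0.0001,0.0005],"turn":0},{"translation":[0.0003,-0.0001,0.0005],"turn":0},{"translation":[0.0003,-0.0001,0.0005],"turn":0},{"translation":[0.0003,-0.0001,0.0005],"turn":0}]' 0 30 | head -2
python3 f.py
```

```text
time_s: 21.8
eef_pos: [549.8, -145.4, 118.2]
t 22.0 F [-2.13  0.   13.22] sd 0.22 pos [ 549.85 -145.4   118.22] tq [0.036 0.514 0.015]
```

```bash
python3 -m jog '[{"translation":[0.0001,0,0.0001],"turn":0},{"translation":[0.0002,0,0.0002],"turn":0},{"translation":[0.0002,0,0.0002],"turn":0},{"translation":[0.0002,0,0.0002],"turn":0},{"translation":[0.0002,0,0.0002],"turn":0},{"translation":[0.0002,0,0.0002],"turn":0},{"translation":[0.0002,0,0.0002],"turn":0},{"translation":[0.0002,0,0.0002],"turn":0}]' 0 30 | head -2
python3 f.py; python3 - <<'E'
from h import *
p,d,c,W=shot("wrist","w9.png"); P=cloud(c,W,d)
# flange top ring: z about 61
m=(np.hypot(P[...,0]-549.4,P[...,1]+145.4)<27)&(P[...,2]>56)&(P[...,2]<66); Q=P[m]
A=np.c_[Q[:,0]-549.4,Q[:,1]+145.4,np.ones(len(Q))]; k=np.linalg.lstsq(A,Q[:,2],rcond=None)[0]; r=Q[:,2]-A@k; g=np.abs(r)<1.5
print(len(Q),np.linalg.lstsq(A[g],Q[g,2],rcond=None)[0].round(3))
p=cv2.resize(p[170:330,200:450],None,fx=3,fy=3,interpolation=3); cv2.imwrite("pics/w9c.png",p[:,:,::-1])
E
```

```text
time_s: 23.0
eef_pos: [549.8, -145.4, 118.2]
t 23.2 F [-2.    0.03 13.29] sd 0.32 pos [ 549.85 -145.38  118.16] tq [-0.019  0.549  0.003]
5144 [-4.000e-03 -3.000e-03  6.042e+01]
```

View pics/w9c.png

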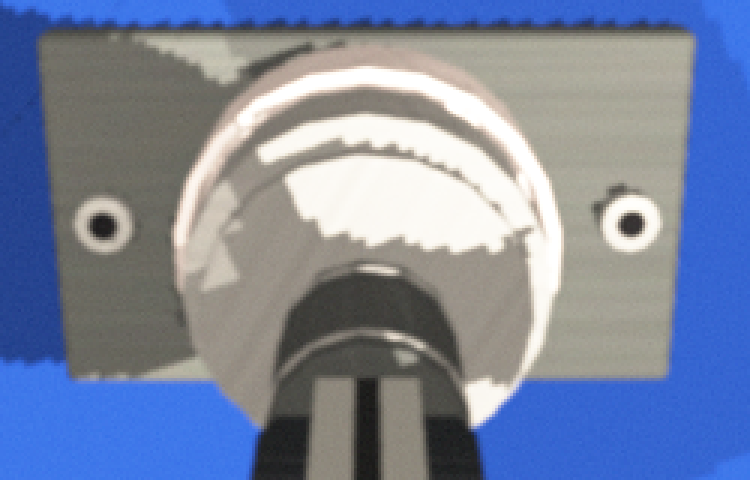

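The flange plane is level (slope 0.005 or less). Wrist force is 13.3 N, which puts the pin at about 10.7 N, and it has been held over 1.5 s. Now I ease off, rise and open, ready to rock the plug with one pad pushing on the knob.

```bash
python3 -m jog '[{"translation":[-0.0002,0,-0.001],"turn":0},{"translation":[-0.0005,0,-0.003],"turn":0},{"translation":[-0.0005,0,-0.006],"turn":0},{"translation":[-0.0005,0,-0.014],"turn":0},{"translation":[-0.0005,0,-0.024],"turn":0},{"translation":[-0.0005,0,-0.033],"turn":0},{"translation":[-0.0005,0,-0.033],"turn":0},{"translation":[-0.0005,0,-0.033],"turn":0}]' 0 30 | head -2
python3 -m jog '[{"translation":[0,0,0],"turn":0},{"translation":[0,0,0],"turn":0},{"translation":[0,0,0],"turn":0},{"translation":[0,0,0],"turn":0},{"translation":[0,0,0],"turn":0},{"translation":[0,0,0],"turn":0},{"translation":[0,0,0],"turn":0},{"translation":[0,0,0],"turn":0}]' 0.5 30
cat > top.py <<'E'
from h import *
import sys
T,s=pose(); print(s["time_s"],s["eef_pos"],s["ft_force"],s["finger_gap"])
p,d,c,W=shot("wrist",sys.argv[1]); P=cloud(c,W,d)
m=(np.hypot(P[...,0]-549.4,P[...,1]+145.4)<26)&(P[...,2]>98)&(P[...,2]<110); Q=P[m]
(a,b),r=cv2.minEnclosingCircle(Q[:,:2].astype(np.float32)); print(len(Q),Q.mean(0).round(1),"enc",round(a,1),round(b,1),round(r,1))
dd=np.array([a,b,104])-T[:3,3]; print("tool delta",(T[:3,:3].T@dd).round(1))
m=(np.hypot(P[...,0]-549.4,P[...,1]+145.4)<27)&(P[...,2]>58)&(P[...,2]<72); Q=P[m]
A=np.c_[Q[:,0]-549.4,Q[:,1]+145.4,np.ones(len(Q))]; k=np.linalg.lstsq(A,Q[:,2],rcond=None)[0]; r=Q[:,2]-A@k; g=np.abs(r)<1.5
k=np.linalg.lstsq(A[g],Q[g,2],rcond=None)[0]
print("flange n",g.sum(),"slope",k[:2].round(3),"tilt toward stand y",round(-(k[0]*.366+k[1]*.93),3),"x",round(-(k[0]*.93-k[1]*.366),3),"z",k[2].round(2))
E
python3 top.py w10.png
```

```text
time_s: 24.25
eef_pos: [549.3, -145.5, 149.8]
time_s: 25.25
eef_pos: [549.4, -145.4, 149.8]
ee_rot: [[-0.93, 0.366, 0.0], [0.366, 0.93, 0.0], [0.0, 0.0, -1.0]]
ft_force: [-0.2, -0.2, 0.5]
finger_gap: 42.6
25.25 [ 549.43143419 -145.43253245  149.81524555] [-0.16335459 -0.22568359  0.48810726] 42.577272629586545
2723 [ 548.2 -145.1  104.1] enc 549.4 -145.6 14.5
tool delta [-0.  -0.2 45.8]
flange n 3913 slope [ 0.004 -0.002] tilt toward stand y 0.001 x -0.004 z 65.45
```

View pics/w10.png

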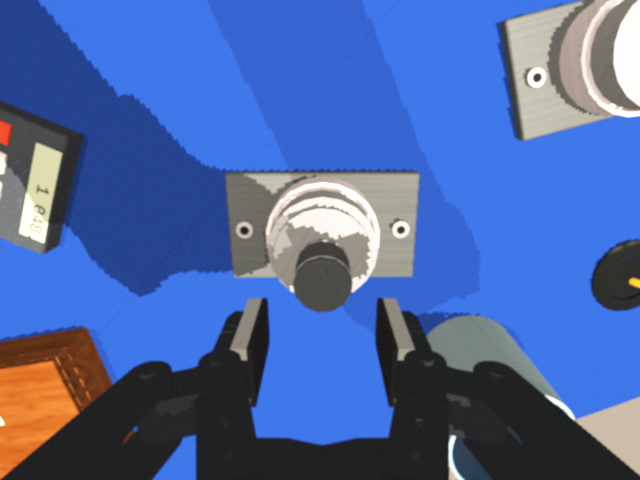

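It is sprung back, home and upright, with the knob at (322,285) centred between the pads. I lower so the pads straddle the upper knob.

```bash
python3 -m jog '[{"translation":[0,0,0.01],"turn":0},{"translation":[0,0,0.022],"turn":0},{"translation":[0,0,0.034],"turn":0},{"translation":[0,0,0.043],"turn":0},{"translation":[0,0,0.047],"turn":0},{"translation":[0,0,0.047],"turn":0},{"translation":[0,0,0.047],"turn":0},{"translation":[0,0,0.047],"turn":0}]' 0.5 30
python3 top.py w11.png
```

```text
time_s: 26.3
eef_pos: [549.8, -145.5, 103.2]
ee_rot: [[-0.93, 0.367, 0.001], [0.367, 0.93, -0.0], [-0.001, 0.0, -1.0]]
ft_force: [0.1, 0.0, -0.8]
finger_gap: 42.8
26.3 [ 549.75679483 -145.53373481  103.23302726] [ 0.13877224  0.01629256 -0.78442986] 42.75633337559713
5310 [ 547.7 -144.7  104.1] enc 548.2 -144.9 25.5
tool delta [ 1.7  0.  -0.8]
flange n 6011 slope [ 0.003 -0.002] tilt toward stand y 0.001 x -0.004 z 65.45
```

View pics/w11.png

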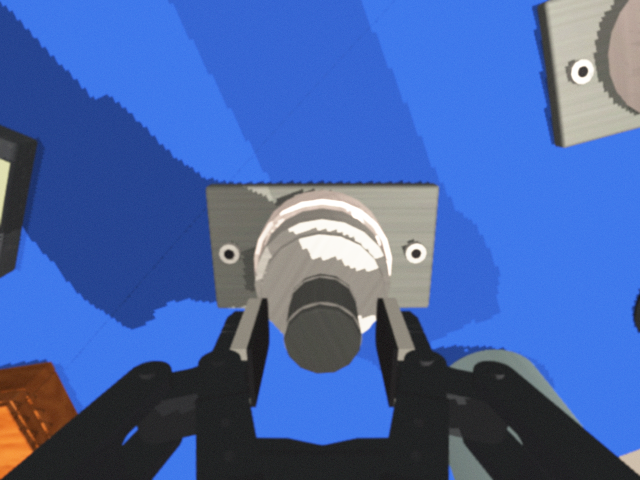

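The pads straddle the knob with about 7.5 mm of clearance each side. I push left along tool +y, which is stand +y.

```bash
python3 -m jog '[{"translation":[0,0.004,0],"turn":0},{"translation":[0,0.0065,0],"turn":0},{"translation":[0,0.0075,0],"turn":0},{"translation":[0,0.0085,0],"turn":0},{"translation":[0,0.0095,0],"turn":0},{"translation":[0,0.0105,0],"turn":0},{"translation":[0,0.0115,0],"turn":0},{"translation":[0,0.0115,0],"turn":0}]' 0.5 30
python3 top.py w12.png; python3 f.py
```

```text
time_s: 27.35
eef_pos: [553.8, -135.0, 102.9]
ee_rot: [[-0.93, 0.367, 0.0], [0.367, 0.93, -0.0], [-0.0, -0.0, -1.0]]
ft_force: [-1.0, -2.6, 2.2]
finger_gap: 42.6
27.35 [ 553.75583726 -134.96984714  102.90647769] [-0.98835881 -2.59739568  2.23014645] 42.59842165561833
5231 [ 548.2 -143.2  103.2] enc 547.8 -147.6 21.9
tool delta [  1.  -13.9  -1.1]
flange n 5360 slope [-0.047 -0.102] tilt toward stand y 0.112 x 0.006 z 64.67
t 27.6 F [-0.94 -3.33  3.  ] sd 0.32 pos [ 553.69 -134.88  102.84] tq [-0.668  0.247  0.006]
```

View pics/w12.png

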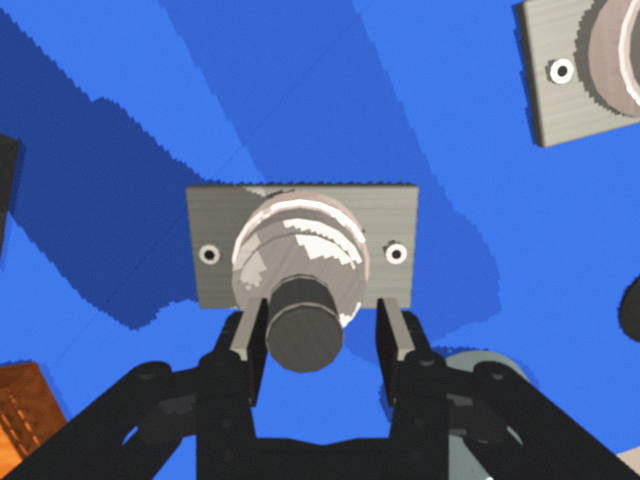

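The knob at (305,335) is pushed by the pad. The flange fit shows a tilt of 0.112 rad toward stand +y. A little more gets to about 8°.

```bash
python3 -m jog '[{"translation":[0,0.0004,-0.0003],"turn":0},{"translation":[0,0.0008,-0.0006],"turn":0},{"translation":[0,0.0012,-0.001],"turn":0},{"translation":[0,0.0012,-0.001],"turn":0},{"translation":[0,0.0012,-0.001],"turn":0},{"translation":[0,0.0012,-0.001],"turn":0},{"translation":[0,0.0012,-0.001],"turn":0},{"translation":[0,0.0012,-0.001],"turn":0}]' 0.5 30
python3 top.py w13.png
```

```text
time_s: 28.6
eef_pos: [554.1, -133.6, 103.8]
ee_rot: [[-0.93, 0.366, -0.0], [0.366, 0.93, 0.0], [0.0, 0.0, -1.0]]
ft_force: [-0.7, -3.0, 2.7]
finger_gap: 42.4
28.6 [ 554.09656895 -133.61254311  103.79520548] [-0.74222624 -3.00615482  2.72145394] 42.41239650484869
5193 [ 548.7 -141.5  103.4] enc 547.3 -145.5 22.1
tool delta [  1.9 -13.6  -0.2]
flange n 5220 slope [-0.059 -0.142] tilt toward stand y 0.154 x 0.003 z 65.24
```

Left tilt is 0.154 rad (8.8°). Back to centre, check that it slides home, then push right.

```bash
python3 -m jog '[{"translation":[0,-0.001,0],"turn":0},{"translation":[0,-0.002,0],"turn":0},{"translation":[0,-0.0035,0],"turn":0},{"translation":[0,-0.005,0],"turn":0},{"translation":[0,-0.008,0],"turn":0},{"translation":[0,-0.0127,0.001],"turn":0},{"translation":[0,-0.0127,0.001],"turn":0},{"translation":[0,-0.0127,0.001],"turn":0}]' 0.5 30
python3 top.py w14.png
python3 -m jog '[{"translation":[0,-0.004,0],"turn":0},{"translation":[0,-0.0065,0],"turn":0},{"translation":[0,-0.0075,0],"turn":0},{"translation":[0,-0.0085,0],"turn":0},{"translation":[0,-0.0095,0],"turn":0},{"translation":[0,-0.0105,0],"turn":0},{"translation":[0,-0.0115,0],"turn":0},{"translation":[0,-0.0115,0],"turn":0}]' 0.5 30
python3 top.py w15.png
```

```text
time_s: 29.65
eef_pos: [549.4, -145.4, 102.8]
ee_rot: [[-0.93, 0.367, 0.0], [0.367, 0.93, 0.0], [0.0, 0.0, -1.0]]
ft_force: [0.4, -0.3, 0.3]
finger_gap: 42.6
29.65 [ 549.44483977 -145.44675667  102.79114683] [ 0.44419868 -0.32674807  0.33455382] 42.580143467692835
5351 [ 547.8 -144.6  104. ] enc 548.0 -144.9 25.4
tool delta [ 1.6  0.  -1.2]
flange n 6014 slope [-0.    -0.007] tilt toward stand y 0.007 x -0.003 z 65.47
time_s: 30.7
eef_pos: [545.4, -156.0, 102.9]
ee_rot: [[-0.93, 0.366, 0.0], [0.366, 0.93, 0.0], [-0.0, 0.0, -1.0]]
ft_force: [2.2, 2.2, 2.0]
finger_gap: 42.9
30.7 [ 545.43834266 -155.99883703  102.92118932] [2.170037   2.20674495 2.03905389] 42.90556459769565
5229 [ 546.7 -146.3  103. ] enc 549.1 -142.7 21.8
tool delta [ 1.5 13.7 -1.1]
flange n 5316 slope [0.05  0.107] tilt toward stand y -0.118 x -0.007 z 64.4
```

View pics/w15.png

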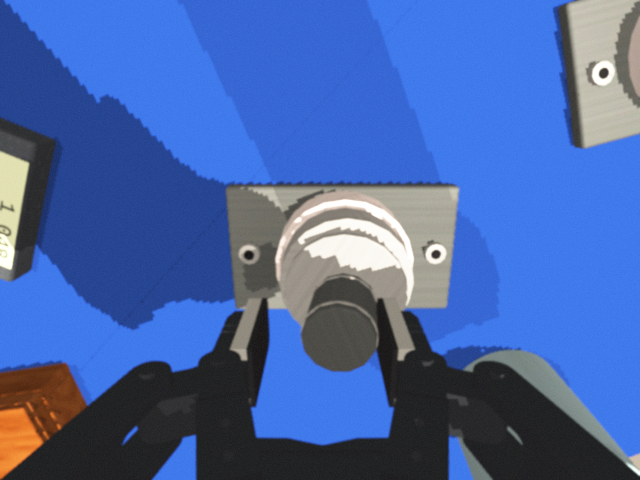

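The picture shows the knob at (340,338) pushed by the other pad, with the tilt at -0.118 rad. A bit more gets to about 8°, then I return to centre.

```bash
python3 -m jog '[{"translation":[0,-0.0004,-0.0003],"turn":0},{"translation":[0,-0.0008,-0.0006],"turn":0},{"translation":[0,-0.0011,-0.001],"turn":0},{"translation":[0,-0.0011,-0.001],"turn":0},{"translation":[0,-0.0011,-0.001],"turn":0},{"translation":[0,-0.0011,-0.001],"turn":0},{"translation":[0,-0.0011,-0.001],"turn":0},{"translation":[0,-0.0011,-0.001],"turn":0}]' 0.5 30 | head -2
python3 top.py w16.png
python3 -m jog '[{"translation":[0,0.001,0],"turn":0},{"translation":[0,0.002,0],"turn":0},{"translation":[0,0.0035,0],"turn":0},{"translation":[0,0.005,0],"turn":0},{"translation":[0,0.008,0],"turn":0},{"translation":[0,0.0126,0],"turn":0},{"translation":[0,0.0126,0],"turn":0},{"translation":[0,0.0126,0],"turn":0}]' 0.5 30
python3 top.py w17.png
```

```text
time_s: 31.75
eef_pos: [544.8, -157.2, 103.8]
31.75 [ 544.83193708 -157.16279539  103.81155208] [0.90226083 2.62892206 2.89071471] 43.08074094196843
5225 [ 546.  -147.8  103.2] enc 548.7 -144.0 22.1
tool delta [ 1.2 13.7 -0.2]
flange n 5149 slope [0.066 0.142] tilt toward stand y -0.156 x -0.009 z 65.0
time_s: 32.8
eef_pos: [549.4, -145.5, 103.7]
ee_rot: [[-0.93, 0.366, -0.0], [0.366, 0.93, -0.0], [0.0, -0.0, -1.0]]
ft_force: [-0.9, -1.1, 0.1]
finger_gap: 42.9
32.8 [ 549.38732061 -145.48113547  103.74652406] [-0.93743814 -1.13749519  0.09860255] 42.890811557428194
5280 [ 547.7 -144.8  104.1] enc 547.9 -144.8 25.4
tool delta [ 1.6  0.1 -0.3]
flange n 5965 slope [0.004 0.005] tilt toward stand y -0.006 x -0.002 z 65.47
```

Right tilt reached -0.156 rad, and the plug came back upright with the flange at 65.47, as before. I withdraw straight up and check from above.

```bash
python3 -m jog '[{"translation":[0,0,-0.01],"turn":0},{"translation":[0,0,-0.025],"turn":0},{"translation":[0,0,-0.045],"turn":0},{"translation":[0,0,-0.065],"turn":0},{"translation":[0,0,-0.08],"turn":0},{"translation":[0,0,-0.08],"turn":0},{"translation":[0,0,-0.08],"turn":0},{"translation":[0,0,-0.08],"turn":0}]' 0.5 30
python3 top.py w18.png
python3 - <<'E'
from h import *
shot("side","s18.png")
E
```

```text
time_s: 33.85
eef_pos: [548.8, -145.4, 182.9]
ee_rot: [[-0.93, 0.367, -0.002], [0.367, 0.93, 0.001], [0.002, -0.0, -1.0]]
ft_force: [-0.0, -0.2, -0.3]
finger_gap: 42.4
33.85 [ 548.8113737  -145.38127358  182.9490572 ] [-0.0474819  -0.21465562 -0.32451069] 42.40600140488288
2011 [ 548.4 -145.6  104.1] enc 549.6 -146.0 14.4
tool delta [-1.  -0.3 78.9]
flange n 3017 slope [0.004 0.004] tilt toward stand y -0.005 x -0.003 z 65.48
```

View pics/w18.png

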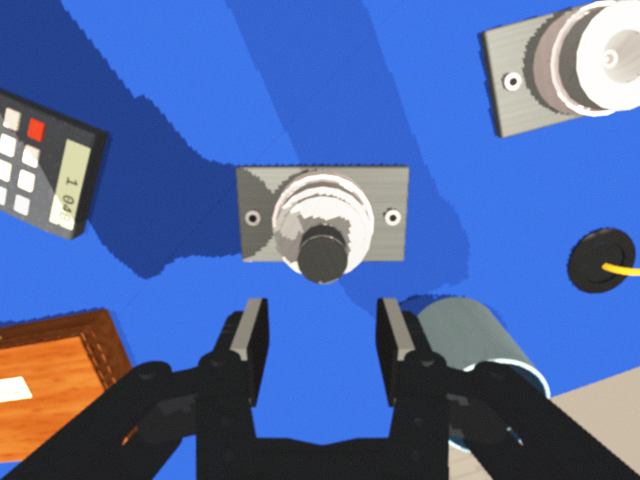

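View pics/s18.png

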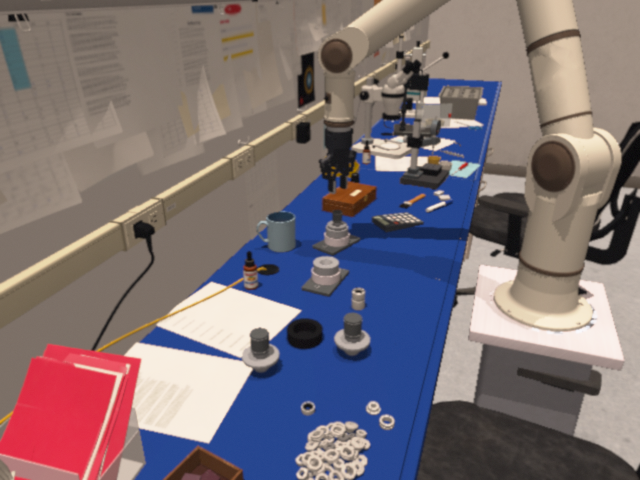

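The plug stands upright and home in the wide cup (knob at (323,255), top z 104.1, tilt about 0.006 rad). The gripper is clear, and the bystanders and narrow cup look unmoved. I hand it in.

```bash
python3 -c "
from rig import *
print(finish_job())"
```

```text
the job is handed in; nothing more can be done
None
```

I took the smallest plug out of its black rest, set it in the wide cup, pressed it onto the stop, rocked it both ways and left it free. The job is handed in; it reports no verdict.

- **Press:** With closed fingertips on the knob's top, the stop was met about 4 mm down. I held it for well over half a second at a wrist force of about 13.3 N. That is about 10.7 N on the pin by my estimate, a little under the 12 N asked. During the hold the flange was level to about 0.005 rad.
- **Rock:** I pushed the knob with one open pad at a time, without gripping it. The flange fit showed +0.154 rad to the left and -0.156 rad to the right, about 9° each way. After each it slid home by itself.
- **Last checks:** The plug's top is at z = 104.1 mm and the flange height is back to its value before the rocking. The tilt is about 0.006 rad, and the gripper is clear above it.
- **Disagreement:** The last top-centre reading, (549.6, -146.0), is about 0.5 mm off the earlier one. It was taken just as the arm came to rest, and it is within the camera's 2 mm accuracy.
- **Surroundings:** I judged the narrow cup and the bystanders unmoved from the pictures only, without measuring them again.

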